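# Hang the large ladle on the utensil hook

## Task

Hang the ladle with the larger bowl on the hook of the wooden stand: hook through the eye of its handle, bowl facing away from the upright. Lower it gently until the hook bears its weight before you let go, so that the off-centre bowl does not swing it off, and leave it hanging still; leave the small ladle standing where it is.

Things in the scene. Friction and masses are not known exactly. Their poses are not given: they have to be found in the camera images.
- ladle_large_eye (a point): Where to grip the large steel ladle: middle of the upright loop (eye) atop its handle, 125 mm above the underside. Axes: z up the handle, x from bowl to handle, y across the loop. Loop 43 mm wide outside, 29 inside; straight sides 10 mm deep in x, from 19 mm below to 15 mm above the point, arch over them. Opening: 15 mm below to 29 mm above the point. Pinch the sides across y from above.
- ladle_large: The large ladle, standing on its flat bowl (64 mm across, 42 high); 162 mm tall, 0.16 kg. Origin: centre of the bowl's underside; axes as its eye's. The handle, a strap 14 x 4 mm, rises from the bowl's rim 34 mm to +x of the origin, so the weight lies about 25 mm to -x of the handle and the ladle, hung by its eye, swings to a lean of 10 to 20 degrees.
- ladle_small_eye (a point): Middle of the eye of the small ladle, which also stands on the worktop: same handle, eye and height (125 mm to this point), but a bowl only 44 mm across and 28 mm high, its axis 24 mm to -x of this point. Either ladle may be the one on the left.
- hook_seat (a point): Point on the hook's centre line where the eye is to hang, 190 mm above the worktop. z up; x along the hook, from its tip to the upright. The hook, a dark round bar 8 mm thick, runs level from the upright (its face 42 mm to +x) to 20 mm past this point at -x, then bends up; its rounded end is 40 mm to -x and 18 mm up.
- stand: Fixed wooden utensil stand with one steel hook that points roughly towards the robot. Origin: underside of the upright, at the worktop, 50 mm to +x of the hook's seat; axes as the seat's. Foot 100 x 120 x 14 mm (65 mm to -x, 35 mm to +x of the origin); upright 16 mm thick, 40 mm wide, 198 mm tall, its top 8 mm above the hook's centre line.

How it is judged:
By the outcome, as a careful person would: the job done as asked, in the order asked, and still so for the second after the job is handed in, with the robot touching nothing.
It also fails if it takes over 54 s, if anything falls off the work surface, if the arm or the gripper's body presses on something with over 40 N, if the wrist force passes 120 N, or if a joint passes its speed limit or range.

## Robot

A 6-joint arm with a two-finger parallel gripper is mounted at the origin on a cart in front of the work surface, level with it; the furniture and walls round the work are solid. World frame = base frame: x ahead of the robot, y to its left, z up, the work surface at z = 0. Lengths are in mm, angles in rad, forces in N, time in s.
With the tool pointing down it reaches from about 300 to 775 mm from the base axis. Payload 14.6 kg.
Tool frame: the origin (TCP) lies between the finger pads; the fingertips stand 19 mm ahead of it and the grasp point (between the pads) is the TCP; z points along the fingers, y is the line along which they close (so a half turn about z gives the same grasp; the last joint's range is limited). The gripper opens to 94 mm and grips with 3 to 60 N. Pads are 16 mm wide; open, the fingers measure 119 mm over their backs; the gripper's body (75 mm by 177 mm) begins 78 mm behind the grasp point.
Start: joints at [1.114, 0.3, 1.521, -0, 1.321, -0.067], TCP at [208.998, 508.733, 224.446] pointing down, gripper open.
Joint ranges: [-3.03, 3.03], [-0.79, 2.21], [0.23, 2.52], [-1.04, 4.18], [0, 3.07], [-2.55, 2.55]. Speed limits (rad/s): [2.22, 2.22, 2.57, 3.14, 3.14, 3.14].

## Interface

Orientations are given as [roll, pitch, yaw] about the fixed x, y, z axes, in that order (R = Rz(yaw) Ry(pitch) Rx(roll)).
In Python, from cell import monitor, imaging, job, find_in, trace gives the robot as it stands. The module is installed in compiled form; this text tells all that it offers.
- The arm moves only by the tool arm_command, never from a script. Its argument "steps" is a list of rows, each a list of 5 numbers: the opening, from 0 (shut) to 1 (fully open), then the shift along the tool's x, y, z in mm, then the turn about the tool's z in degrees. In form: [[gripper, dx, dy, dz, turn], ...]. A call has 1 to 20 rows; each row is the pose to reach, as a shift and turn from the pose commanded when the call began, along the tool's axes at that moment; what a row does not reach only later rows make up. A row lasts 1/8 s, in which the tool goes at most 62.5 mm and 10.7 degrees, less where a joint would pass 70% of its speed; a pose out of reach is approached as far as the arm can. A call with a gripper value outside its range is refused whole. The fingers move at their own pace and stop on an object; "force" is the grip in N (left out, the last holds). Time passes only in rows, so rows that repeat a pose let the fingers close. It gives the time, the measured TCP pose, the force, the opening and the grip force at its end, in the units of the state.
- monitor.read_state(): the state, without advancing time (a new reading comes with each control period).
- imaging.camera(name): name is "scene" or "top"; returns a dict with "img" (480x640x3 uint8, red, green, blue), "mtx" (3x3 intrinsics, pixels), "view" (4x4, takes a point from world to camera coordinates). Camera axes: x right, y down, z forward; pixel columns grow to the right and rows downward; lengths in mm; the calibration is good to about 2 mm. A picture is of the moment at which its call begins. There is no depth.
- job.sign_off(): hands the job in; it is judged then, once.
Trained networks look in a picture, given as the dict that the camera call returned (one of the last four; its "shot" number tells which), for a name from the list of things; names that differ only in an ending like _2 or _b are one class to them, and where a whole thing is asked for, a point or a joint stands for the part that bears it (a point fixed in the world has none). Each returns a list of dicts, best first, with "p" (0 to 1); they miss things now and then, are a little off and sometimes report something else, mostly with a low value. They report only what shows in the picture. A call takes as long as a camera call.
- find_in(picture, target): "rect" ([centre column, centre row, width, height] in pixels, round what is visible of it).
- trace(picture, target): "region" (480x640 bool, what is visible of it) and "rect" ([centre column, centre row, width, height] in pixels, round what is visible of it).
The state is a dict: "clock": time; "joints": joint angles; "qd": joint speeds; "effort": joint torques, N m; "eef_pos": TCP position; "eef_rot": TCP orientation; "wrist_force": force on the tool from outside, world axes, zero at the start; "moment": the same for the moment, N m; "finger_gap": finger opening in mm; "finger_force": force on a finger pad.
Only numpy, scipy, OpenCV 4.12 (cv2) and the standard library are available. Lean on these libraries where they do the work, as an engineer would, in place of code of your own. Each camera call takes 0.05 s, during which the arm holds its last target. There are 200 camera calls.

## Working session

There is one attempt and no reset: what is moved stays moved. The work goes in short steps, Python scripts to look and compute and a tool call to move; the robot and the scene stay as the last step left them, time stands still between calls to the robot, and variables do not carry over. Pictures are saved under pics/ and viewed, at most 11 in all, crops included, and the job is handed in when it is done.

Besides the shell and the picture viewer there is one more tool, called after "Emit:" by a JSON object that holds its "op" and its "data". arm_command: Moves the arm, as the interface text tells. Its arguments: {"type":"object","properties":{"steps":{"type":"array","items":{"type":"array","items":{"type":"number"}}},"force":{"type":"number"}},"required":["steps"]}

```bash
mkdir -p pics
cat > h.py <<'E'
import numpy as np, cv2
from cell import monitor, imaging, job, find_in, trace
def save(p,n,crop=None,s=1):
    im=p["img"][:,:,::-1]
    if crop: im=im[crop[1]:crop[3],crop[0]:crop[2]]
    cv2.imwrite("pics/"+n+".png",cv2.resize(im,None,fx=s,fy=s,interpolation=cv2.INTER_CUBIC))
def P(p): return np.array(p["mtx"])@np.array(p["view"])[:3]
def tri(a,ua,b,ub):
    X=cv2.triangulatePoints(P(a),P(b),np.float64(ua).reshape(2,1),np.float64(ub).reshape(2,1)); return (X[:3]/X[3]).ravel()
def proj(p,X):
    h=P(p)@np.r_[X,1]; return h[:2]/h[2]
def onz(p,u,z):
    M=P(p); A=M[:,[0,1]]; H=np.c_[A,M[:,2]*z+M[:,3]]; w=np.linalg.solve(H,np.r_[u,1]); return w[:2]/w[2]
E
python3 - <<'E'
from h import *
s=imaging.camera("scene");t=imaging.camera("top")
save(s,"s0");save(t,"t0")
for n in ["ladle_large_eye","ladle_large","ladle_small_eye","hook_seat","stand"]:
    for nm,p in(("s",s),("t",t)):
        print(n,nm,[(np.round(d["rect"]).tolist(),round(d["p"],2)) for d in find_in(p,n)[:3]])
for p in(s,t):
    V=np.array(p["view"]);print((-V[:3,:3].T@V[:3,3]).round(),V[2,:3].round(2))
st=monitor.read_state();print(st["eef_pos"],st["eef_rot"],st["clock"])
E
```

```text
ladle_large_eye s [([358.0, 270.0, 45.0, 81.0], 0.96)]
ladle_large_eye t [([328.0, 291.0, 38.0, 54.0], 0.85)]
ladle_large s [([357.0, 271.0, 41.0, 85.0], 0.71)]
ladle_large t [([330.0, 295.0, 42.0, 61.0], 0.95)]
ladle_small_eye s [([307.0, 345.0, 38.0, 69.0], 0.94)]
ladle_small_eye t [([227.0, 290.0, 47.0, 46.0], 0.84)]
hook_seat s [([337.0, 195.0, 80.0, 114.0], 0.66)]
hook_seat t [([407.0, 221.0, 78.0, 76.0], 0.59)]
stand s [([336.0, 193.0, 76.0, 113.0], 0.83)]
stand t [([406.0, 221.0, 75.0, 77.0], 0.91)]
[258. 384. 843.] [ 0.31 -0.49 -0.82]
[380. -46. 967.] [ 0.16  0.01 -0.99]
[208.99265636 508.74300341 224.45836182] [ 3.14157240e+00 -9.27278835e-07  2.75177665e+00] 0.6
```

View pics/s0.png

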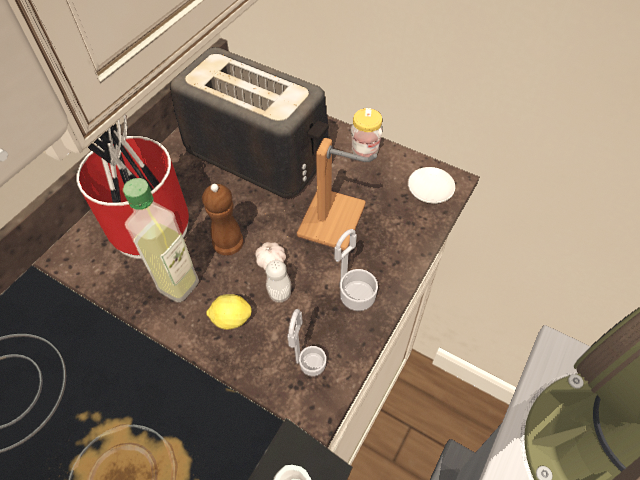

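View pics/t0.png

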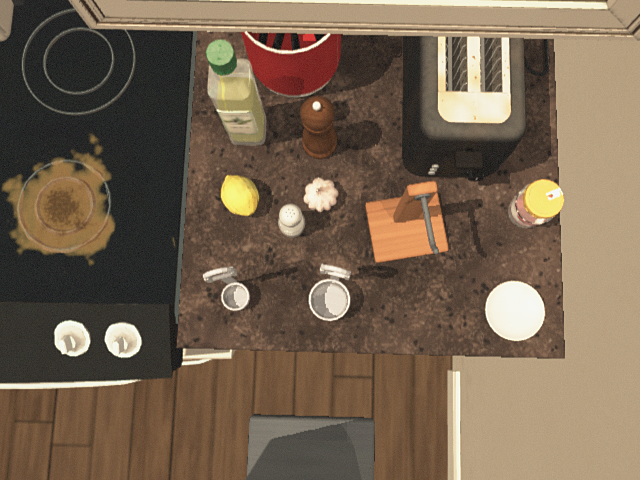

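The scene view has the large ladle's bowl at (358,290) with its eye at (345,243), and the hook from (331,152) to (376,158). In the top view its eye is at (336,271), its bowl at (330,300), and the hook runs from (422,193) to (435,250). I'll zoom in next.

Run:
```python
from h import *
s=imaging.camera("scene");t=imaging.camera("top")
def tile(p,x,y,w=80,h=60): return cv2.resize(p["img"][y:y+h,x:x+w,::-1],(400,300),interpolation=cv2.INTER_CUBIC)
im=np.vstack([np.hstack([tile(s,315,225),tile(t,295,262)]),np.hstack([tile(s,310,130),tile(t,385,180,100,75)])])
cv2.imwrite("pics/z.png",im)
for n in ["ladle_large_eye","hook_seat"]:
    for nm,p in(("s",s),("t",t)):
        for d in trace(p,n)[:1]:
            print(n,nm,d["p"],np.round(d["rect"]),d["region"].sum())
```

```text
ladle_large_eye s 0.94 [359. 271.  45.  83.] 1813
ladle_large_eye t 0.81 [330. 289.  39.  54.] 1724
hook_seat s 0.83 [338. 193.  80. 114.] 3493
hook_seat t 0.58 [408. 222.  75.  78.] 4901
```

View pics/z.png

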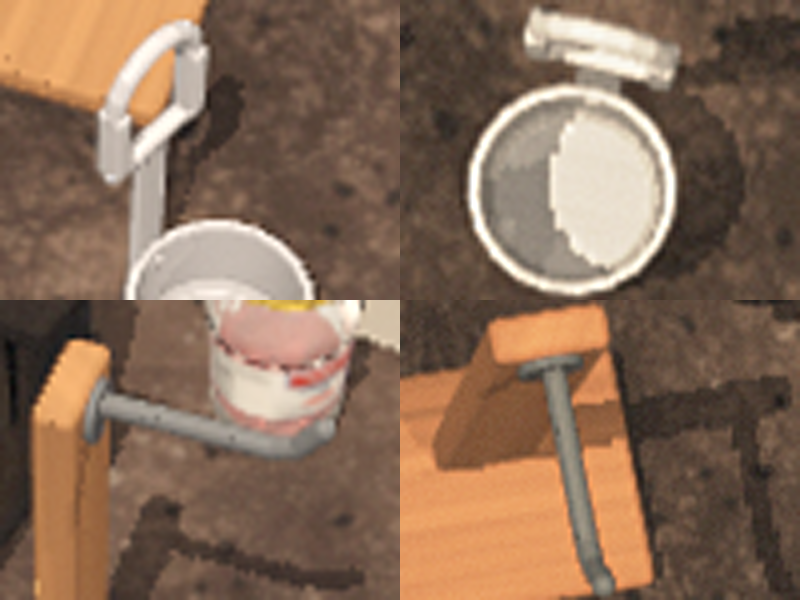

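```bash
cat > fit.py <<'E'
from h import *
from scipy.optimize import least_squares
def fit(loc,obs,x0):
    loc=np.array(loc,float)
    def r(v):
        c,s=np.cos(v[3]),np.sin(v[3]);R=np.array([[c,-s,0],[s,c,0],[0,0,1]])
        return np.concatenate([proj(p,R@loc[i]+v[:3])-u for p,i,u in obs])
    q=least_squares(r,x0,loss="soft_l1");return q.x,r(q.x).reshape(-1,2)
E
python3 - <<'E'
from fit import *
s=imaging.camera("scene");t=imaging.camera("top")
S=lambda x,y:(315+x/5,225+y/5);T=lambda x,y:(295+(x-400)/5,262+y/5)
L=[(0,18,-2),(0,-18,-2),(-34,0,-83)]
print(onz(t,T(573,190),42))
v,r=fit(L,[(s,0,S(113,144)),(s,1,S(193,82)),(s,2,(359.5,284)),(t,0,T(540,31)),(t,1,T(665,63)),(t,2,T(573,190))],[500,0,125,0])
print("ladle",v.round(2),r.round(1).tolist())
S=lambda x,y:(310+x/5,130+(y-300)/5);T=lambda x,y:(385+(x-400)/4,180+(y-300)/4)
H=[(38,0,0),(-20,0,0),(-38,0,16)]
w,r=fit(H,[(s,0,S(105,403)),(s,1,S(275,445)),(s,2,S(325,430)),(t,0,T(555,370)),(t,1,T(588,555)),(t,2,T(603,585))],[600,-100,190,0])
print("hook",w.round(2),r.round(1).tolist())
st=monitor.read_state();y=st["eef_rot"][2];p=np.array(st["eef_pos"])
R=np.array([[np.cos(y),np.sin(y),0],[np.sin(y),-np.cos(y),0],[0,0,-1]])
print("tool delta to ladle",(R.T@(v[:3]-p)).round(1),"yaw diff deg",np.degrees(v[3]+np.pi-y), "hook-ladle yaw",np.degrees(w[3]-v[3]))
E
```

```text
[446.35854648 -42.39471023]
ladle [479.11 -50.17 124.72 125.45] [[-0.7, -0.2], [-1.8, -1.6], [-1.3, 0.7], [0.2, 1.6], [0.0, 1.1], [0.5, 0.4]]
hook [ 534.64 -170.61  190.92   50.44] [[-0.6, -0.2], [-1.1, 0.5], [0.2, -0.5], [0.3, 1.5], [-0.4, -1.9], [0.3, 2.2]]
tool delta to ladle [-462.2 -414.3   99.7] yaw diff deg 7210.347382638248 hook-ladle yaw -4298.184248226625
```

Emit:
{"op": "arm_command", "data": {"steps": [[0.8,-12,-10,0,0],[0.8,-36,-32,0,1],[0.8,-72,-64,0,2],[0.8,-110,-98,0,3],[0.8,-148,-132,0,4],[0.8,-186,-166,0,5],[0.8,-224,-200,0,6],[0.8,-262,-234,0,7],[0.8,-300,-268,0,8],[0.8,-338,-302,0,9],[0.8,-376,-336,0,-8],[0.8,-410,-366,0,-10.3],[0.8,-436,-390,0,-10.3],[0.8,-452,-405,0,-10.3],[0.8,-460,-412,0,-10.3],[0.8,-462,-414,0,-10.3],[0.8,-462,-414,0,-10.3]]}}

```text
clock: 3.12
eef_pos: [478.8, -49.4, 224.5]
eef_rot: [3.142, 0.0, 2.932]
wrist_force: [0.1, 0.2, -0.6]
finger_gap: 75.3
finger_force: 0.0
```

Run:
```python
from h import *
s=imaging.camera("scene");t=imaging.camera("top")
for p in (s,t): print(proj(p,[478.8,-49.4,125]),proj(p,[478.8,-49.4,224]))
f=lambda p,x,y:cv2.resize(p["img"][y:y+150,x:x+100,::-1],(400,600),interpolation=cv2.INTER_CUBIC)
cv2.imwrite("pics/z2.png",np.hstack([f(s,300,170),f(t,280,200)]))
```

```text
[344.40479653 246.26490378] [346.34405982 207.82339571]
[335.05583862 272.76406343] [335.59236672 263.45181956]
```

View pics/z2.png

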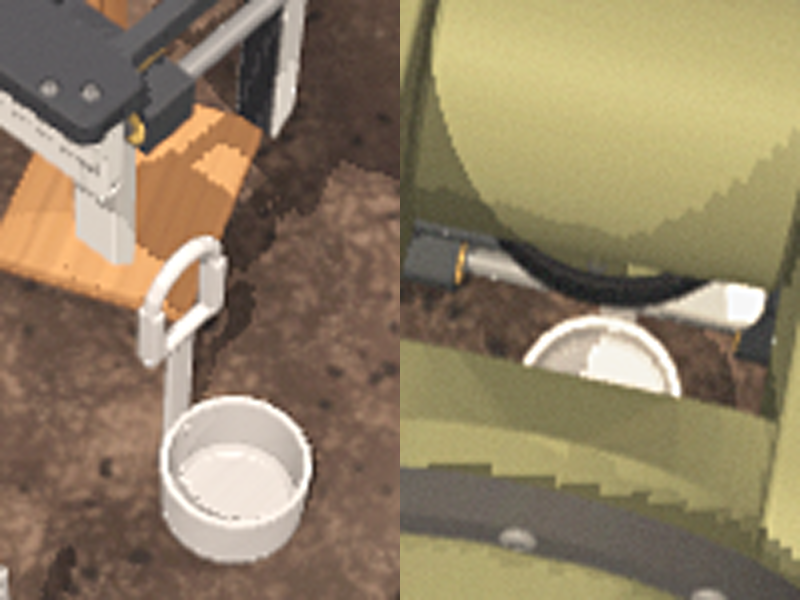

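The gripper stands squarely over the loop. Its predicted eye pixel of (344,246) agrees with the seen (346,246). I'll descend and check the gap before gripping.

Emit:
{"op": "arm_command", "data": {"steps": [[0.8,0,0,10,0],[0.8,0,0,25,0],[0.8,0,0,42,0],[0.8,0,0,60,0],[0.8,0,0,77,0],[0.8,0,0,90,0],[0.8,0,0,97,0],[0.8,0,0,99,0],[0.8,0,0,99,0]]}}

```text
clock: 4.35
eef_pos: [479.2, -49.8, 125.7]
eef_rot: [3.142, 0.0, 2.932]
wrist_force: [-0.0, -0.4, -0.5]
finger_gap: 75.5
finger_force: 0.0
```

Run:
```python
from h import *
s=imaging.camera("scene")
save(s,"z3",(310,190,410,315),6)
```

```text
(no output)
```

View pics/z3.png

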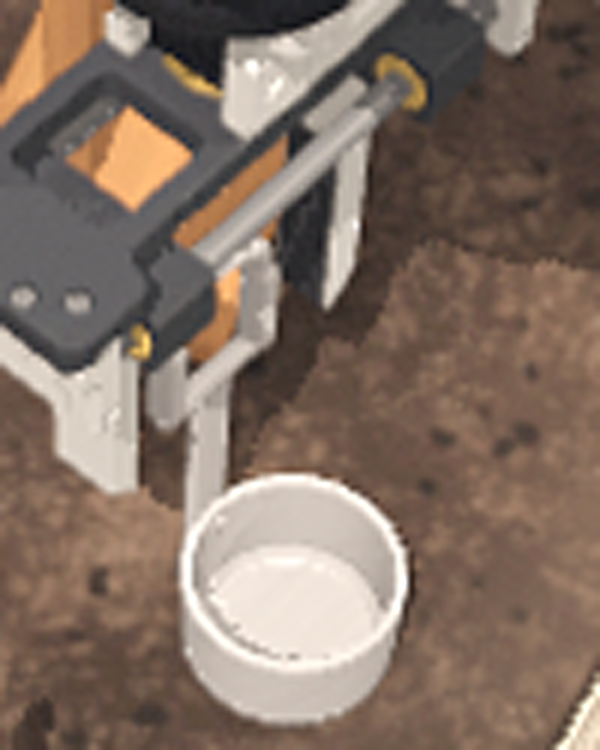

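Both fingers bracket the loop at (170,420) and (262,335), and the fingertips line up with the bottoms of its sides. Closing now.

Emit:
{"op": "arm_command", "data": {"steps": [[0.6,0,0,0,0],[0.5,0,0,0,0],[0.45,0,0,0,0],[0.42,0,0,0,0],[0.4,0,0,0,0],[0.38,0,0,0,0],[0.3,0,0,0,0],[0.3,0,0,0,0],[0.3,0,0,0,0],[0.3,0,0,-4,0],[0.3,0,0,-15,0],[0.3,0,0,-30,0],[0.3,0,0,-48,0],[0.3,0,0,-60,0],[0.3,0,0,-66,0],[0.3,0,0,-67,0],[0.3,0,0,-67,0]], "force": 25}}

```text
clock: 6.52
eef_pos: [478.8, -49.7, 192.0]
eef_rot: [-3.142, -0.001, 2.932]
wrist_force: [0.4, -0.3, -1.8]
finger_gap: 42.9
finger_force: 25.0
```

Run:
```python
from h import *
w=np.array([534.64,-170.61,190.92]);a=50.44-16*np.pi
st=monitor.read_state();y=st["eef_rot"][2];p=np.array(st["eef_pos"]);print(p,y,st["finger_gap"])
R=np.array([[np.cos(y),np.sin(y),0],[np.sin(y),-np.cos(y),0],[0,0,-1]])
d=np.array([np.cos(a),np.sin(a),0])
for k in(-95,-70,0): print(k,(R.T@(w+k*d-p)).round(1),(w+k*d).round(1))
print(np.degrees(a+np.pi-y))
s=imaging.camera("scene");t=imaging.camera("top")
f=lambda p,x,y:cv2.resize(p["img"][y:y+150,x:x+100,::-1],(400,600),interpolation=cv2.INTER_CUBIC)
cv2.imwrite("pics/z4.png",np.hstack([f(s,310,130),f(t,310,180)]))
```

```text
[478.83052532 -49.74503175 192.04519955] 2.931567144052026 42.90818023423907
-95 [   8.3 -142.2    1.1] [ 441.1 -187.1  190.9]
-70 [ -14.9 -132.8    1.1] [ 465.7 -182.8  190.9]
0 [ -79.8 -106.6    1.1] [ 534.6 -170.6  190.9]
22.032693926470913
```

View pics/z4.png

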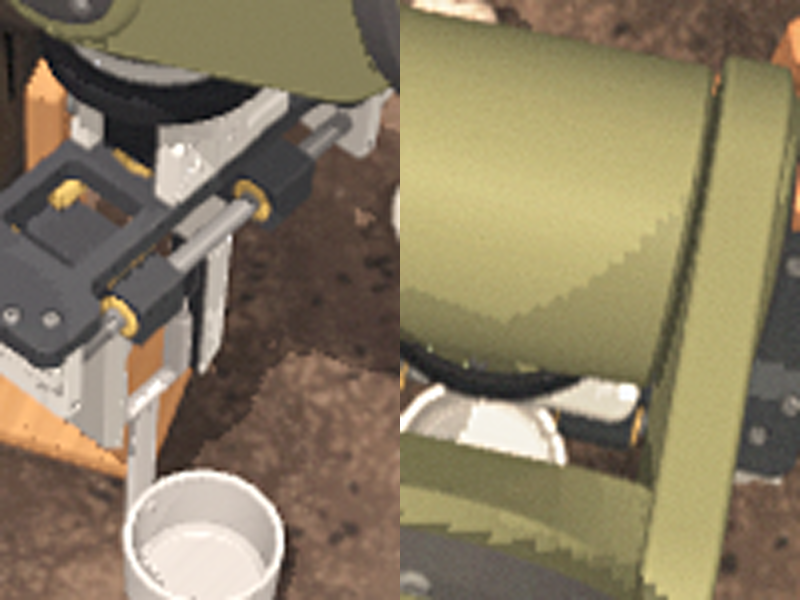

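The ladle is held upright, gap 42.9 mm. I'll move it in front of the hook tip and align the yaw.

Emit:
{"op": "arm_command", "data": {"steps": [[0.3,1,-4,0,0],[0.3,2,-14,-1,-2],[0.3,3,-28,-1,-5],[0.3,4,-45,-1,-8],[0.3,5,-62,-1,-11],[0.3,6,-80,-1,-14],[0.3,7,-98,-1,-17],[0.3,8,-114,-1,-20],[0.3,8,-128,-1,-22],[0.3,8,-138,-1,-22],[0.3,8,-142,-1,-22],[0.3,8,-142,-1,-22],[0.3,8,-142,-1,-22]]}}

```text
clock: 8.25
eef_pos: [441.6, -186.7, 193.4]
eef_rot: [3.141, -0.0, -2.968]
wrist_force: [0.0, -0.2, -1.6]
finger_gap: 42.7
finger_force: 25.0
```

Run:
```python
from h import *
print(monitor.read_state()["eef_pos"],monitor.read_state()["eef_rot"])
s=imaging.camera("scene");t=imaging.camera("top")
f=lambda p,x,y:cv2.resize(p["img"][y:y+120,x:x+80,::-1],(400,600),interpolation=cv2.INTER_CUBIC)
cv2.imwrite("pics/z5.png",np.hstack([f(s,325,120),f(t,390,180)]))
```

```text
[ 441.64997144 -186.6799665   193.42321169] [ 3.14149866e+00 -3.79605472e-05 -2.96758273e+00]
```

View pics/z5.png

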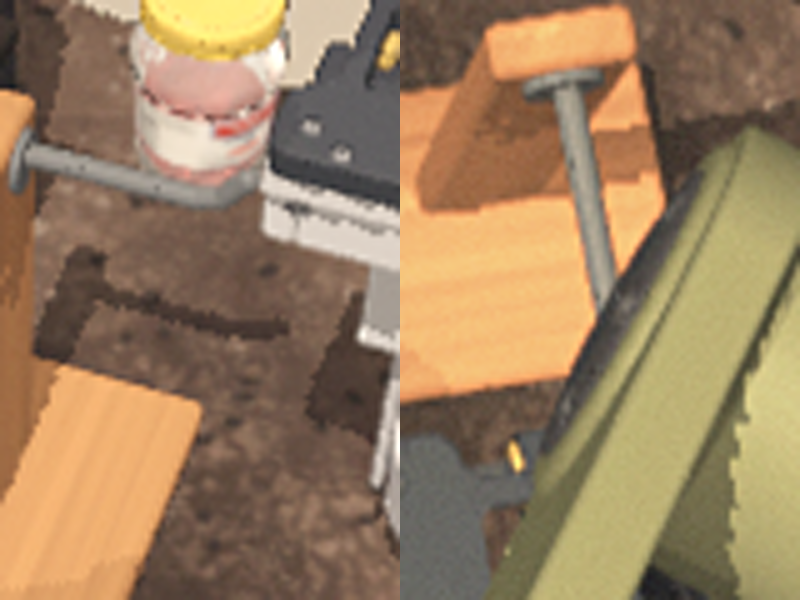

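Emit:
{"op": "arm_command", "data": {"steps": [[0.3,-5,0,0,0],[0.3,-14,0,0,0],[0.3,-24,0,0,0],[0.3,-34,0,0,0],[0.3,-44,0,0,0],[0.3,-54,0,0,0],[0.3,-62,0,0,0],[0.3,-66,0,0,0],[0.3,-66,0,0,0]]}}

```text
clock: 9.48
eef_pos: [506.7, -175.5, 193.3]
eef_rot: [3.142, -0.0, -2.968]
wrist_force: [0.0, 0.4, -2.4]
finger_gap: 42.6
finger_force: 25.0
```

Run:
```python
from h import *
st=monitor.read_state();print(st["eef_pos"],st["wrist_force"],st["moment"])
s=imaging.camera("scene");t=imaging.camera("top")
print(proj(s,[534.64,-170.61,190.92]))
f=lambda p,x,y:cv2.resize(p["img"][y:y+120,x:x+80,::-1],(400,600),interpolation=cv2.INTER_CUBIC)
cv2.imwrite("pics/z6.png",np.hstack([f(s,325,120),f(t,390,180)]))
```

```text
[ 506.66547645 -175.53201714  193.336392  ] [ 0.00446941  0.3635548  -2.43114471] [ 0.08900159 -0.04048398 -0.01608929]
[352.21873614 156.29630199]
```

View pics/z6.png

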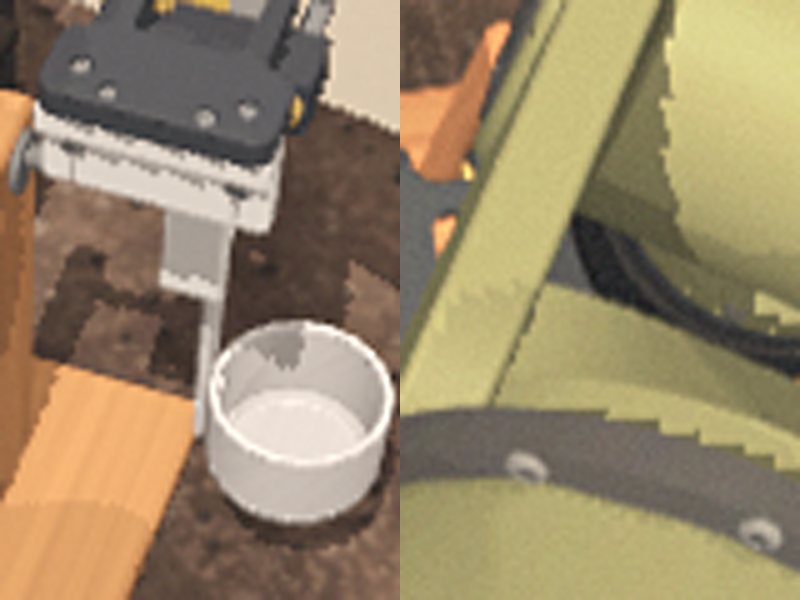

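No contact force yet: the loop is past the tip, with the bowl (tile 300,420) facing away from the upright. On to the seat, then lower by 20 mm.

Emit:
{"op": "arm_command", "data": {"steps": [[0.3,-4,0,0,0],[0.3,-10,0,0,0],[0.3,-17,0,0,0],[0.3,-24,0,0,0],[0.3,-28,0,0,0],[0.3,-29,0,0,0],[0.3,-29,0,3,0],[0.3,-29,0,7,0],[0.3,-29,0,11,0],[0.3,-29,0,15,0],[0.3,-29,0,18,0],[0.3,-29,0,20,0],[0.3,-29,0,20,0]]}}

```text
clock: 11.2
eef_pos: [535.1, -170.5, 173.3]
eef_rot: [3.142, -0.0, -2.968]
wrist_force: [0.3, -0.5, -1.7]
finger_gap: 42.9
finger_force: 25.0
```

Emit:
{"op": "arm_command", "data": {"steps": [[0.3,0,0,1,0],[0.3,0,0,2,0],[0.3,0,0,3,0],[0.3,0,0,4,0],[0.3,0,0,5,0],[0.3,0,0,5,0]], "force": 15}}

```text
clock: 11.95
eef_pos: [535.1, -170.5, 168.4]
eef_rot: [3.142, -0.0, -2.968]
wrist_force: [-0.3, 1.0, -2.4]
finger_gap: 42.7
finger_force: 15.0
```

Emit:
{"op": "arm_command", "data": {"steps": [[0.3,0,0,0.5,0],[0.3,0,0,1,0],[0.3,0,0,1,0]]}}

```text
clock: 12.32
eef_pos: [535.2, -170.6, 167.4]
eef_rot: [3.142, -0.0, -2.968]
wrist_force: [-0.6, -0.3, -1.9]
finger_gap: 42.9
finger_force: 15.0
```

Emit:
{"op": "arm_command", "data": {"steps": [[0.3,0,0,0.5,0],[0.3,0,0,1,0],[0.3,0,0,1,0]]}}

```text
clock: 12.7
eef_pos: [535.1, -170.5, 166.4]
eef_rot: [3.142, -0.0, -2.968]
wrist_force: [-1.0, 0.7, -1.2]
finger_gap: 42.9
finger_force: 15.0
```

Emit:
{"op": "arm_command", "data": {"steps": [[0.3,0,0,0.5,0],[0.3,0,0,1,0],[0.3,0,0,1,0]]}}

```text
clock: 13.08
eef_pos: [535.2, -170.5, 165.4]
eef_rot: [3.142, -0.0, -2.968]
wrist_force: [0.2, 0.4, -2.0]
finger_gap: 42.9
finger_force: 15.0
```

Emit:
{"op": "arm_command", "data": {"steps": [[0.3,0,0,0.5,0],[0.3,0,0,1,0],[0.3,0,0,1,0]]}}

```text
clock: 13.45
eef_pos: [535.3, -170.6, 164.8]
eef_rot: [-3.141, 0.0, -2.968]
wrist_force: [-0.6, 0.9, 2.6]
finger_gap: 43.0
finger_force: 15.0
```

Emit:
{"op": "arm_command", "data": {"steps": [[0.3,0,0,0.5,0],[0.3,0,0,1,0],[0.3,0,0,1,0]]}}

```text
clock: 13.82
eef_pos: [535.5, -170.5, 164.5]
eef_rot: [-3.141, 0.001, -2.968]
wrist_force: [-3.3, 2.1, 9.3]
finger_gap: 42.9
finger_force: 15.0
```

Emit:
{"op": "arm_command", "data": {"steps": [[0.3,0,0,0.5,0],[0.3,0,0,1,0],[0.3,0,0,1,0]]}}

```text
clock: 14.2
eef_pos: [535.8, -170.5, 164.2]
eef_rot: [-3.14, 0.002, -2.967]
wrist_force: [-3.3, 3.2, 15.5]
finger_gap: 42.7
finger_force: 15.0
```

The hook bears the ladle (+15 N up). I'll ease the excess off and reduce the grip so it pivots slowly to its lean.

Emit:
{"op": "arm_command", "data": {"steps": [[0.3,0,0,-1,0],[0.3,0,0,-1.8,0],[0.3,0,0,-1.8,0]], "force": 8}}

```text
clock: 14.58
eef_pos: [535.4, -170.6, 164.4]
eef_rot: [-3.141, 0.001, -2.968]
wrist_force: [1.9, 0.3, 4.7]
finger_gap: 42.8
finger_force: 8.0
```

Emit:
{"op": "arm_command", "data": {"steps": [[0.3,0,0,0,0],[0.3,0,0,0,0],[0.3,0,0,0,0],[0.3,0,0,0,0],[0.3,0,0,0,0],[0.3,0,0,0,0],[0.3,0,0,0,0],[0.3,0,0,0,0]], "force": 3}}

```text
clock: 15.58
eef_pos: [535.2, -170.6, 164.3]
eef_rot: [-3.142, 0.0, -2.968]
wrist_force: [0.8, 0.1, 4.4]
finger_gap: 43.1
finger_force: 3.0
```

Run:
```python
from h import *
s=imaging.camera("scene")
save(s,"z7",(305,120,425,240),5)
```

```text
(no output)
```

View pics/z7.png

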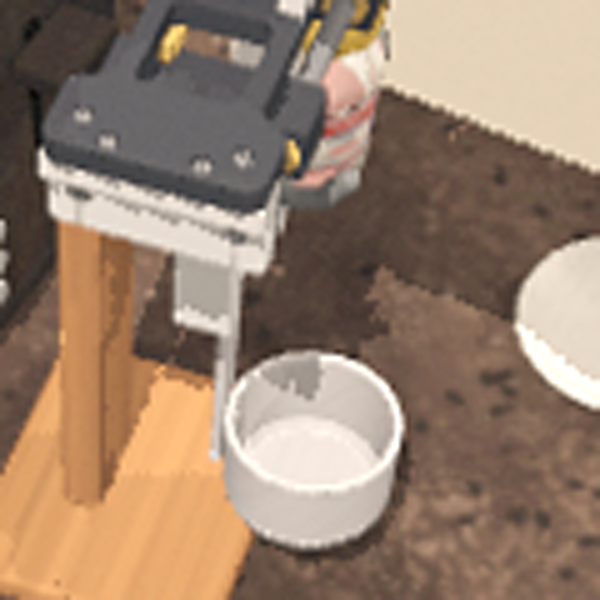

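Emit:
{"op": "arm_command", "data": {"steps": [[0.456,0,0,0,0],[0.457,0,0,0,0],[0.458,0,0,0,0],[0.459,0,0,0,0],[0.46,0,0,0,0],[0.461,0,0,0,0],[0.462,0,0,0,0],[0.463,0,0,0,0],[0.464,0,0,0,0],[0.465,0,0,0,0],[0.467,0,0,0,0],[0.469,0,0,0,0],[0.472,0,0,0,0],[0.476,0,0,0,0],[0.48,0,0,0,0],[0.485,0,0,0,0],[0.49,0,0,0,0],[0.5,0,0,0,0]]}}

```text
clock: 17.88
eef_pos: [535.2, -170.5, 164.3]
eef_rot: [-3.142, 0.0, -2.968]
wrist_force: [0.0, 1.0, -0.8]
finger_gap: 47.2
finger_force: 0.0
```

Emit:
{"op": "arm_command", "data": {"steps": [[0.52,0,0,0,0],[0.55,0,0,0,0],[0.58,0,0,0,0],[0.62,0,0,0,0],[0.66,0,0,0,0],[0.7,0,0,0,0],[0.75,0,0,0,0],[0.8,0,0,0,0],[0.8,0,0,0,0],[0.8,0,0,0,0],[0.8,0,0,0,0],[0.8,0,0,0,0]]}}

```text
clock: 19.38
eef_pos: [535.2, -170.5, 164.3]
eef_rot: [-3.142, 0.0, -2.968]
wrist_force: [-0.8, -0.1, 0.0]
finger_gap: 75.5
finger_force: 0.0
```

Run:
```python
from h import *
s=imaging.camera("scene")
save(s,"z8",(305,120,425,240),5)
```

```text
(no output)
```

View pics/z8.png

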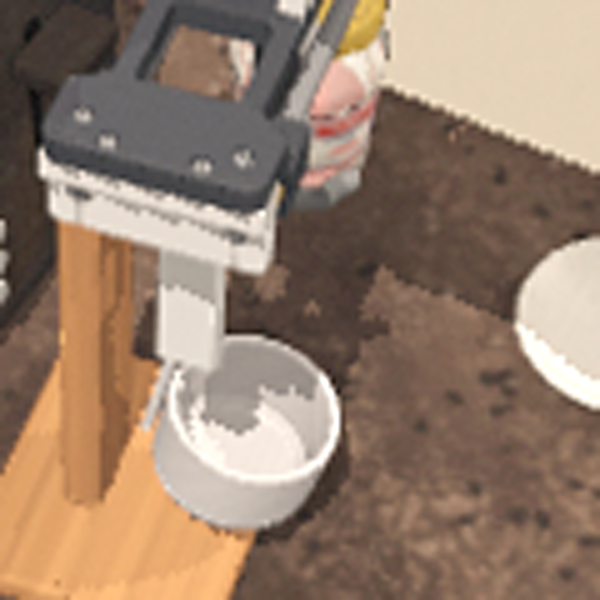

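The ladle hangs leaning on the hook with the bowl at (250,430), clear of the open fingers. Retreating straight up.

Emit:
{"op": "arm_command", "data": {"steps": [[0.8,0,0,-4,0],[0.8,0,0,-12,0],[0.8,0,0,-24,0],[0.8,0,0,-40,0],[0.8,0,0,-58,0],[0.8,0,0,-76,0],[0.8,0,0,-94,0],[0.8,0,0,-108,0],[0.8,0,0,-116,0],[0.8,0,0,-120,0],[0.8,30,0,-120,0],[0.8,70,0,-120,0],[0.8,110,0,-120,0],[0.8,140,0,-120,0],[0.8,150,0,-120,0],[0.8,150,0,-120,0]]}}

```text
clock: 21.42
eef_pos: [387.6, -196.6, 284.3]
eef_rot: [-3.142, 0.0, -2.968]
wrist_force: [-0.6, 0.5, -0.2]
finger_gap: 75.1
finger_force: 0.0
```

Run:
```python
from h import *
s=imaging.camera("scene")
for i in range(20): s2=imaging.camera("scene")
d=np.abs(s2["img"].astype(int)-s["img"])[120:250,300:440].max(2)
print((d>40).sum(),monitor.read_state()["clock"])
save(s2,"z9",(285,130,415,390),2.3)
```

```text
9 22.475
```

View pics/z9.png

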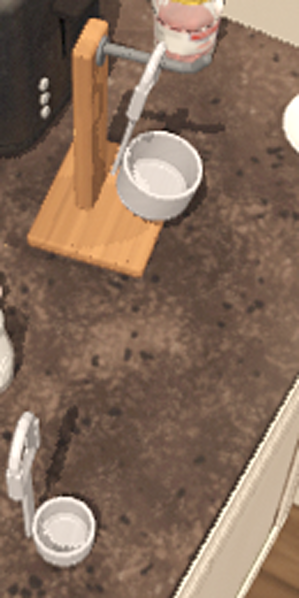

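The large ladle hangs on the hook by its eye at (155,55) with its bowl at (160,175) away from the upright. It is still, and the small ladle at (50,490) is undisturbed.

```bash
python3 -c "
from cell import job
print(job.sign_off())"
```

```text
the job is handed in; nothing more can be done
None
```

The large ladle hangs still on the hook by its eye, bowl facing away from the upright; the small ladle stands where it was, and the job was handed in at about 22 s of the 54 s allowed.

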